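# Cap the float drum and give it a leak-test stroke

### The job

The small blue drum on the plywood test stand is to be leak-tested with air: its black screw cap is on but loose. Screw the cap fully tight (clockwise seen from above, until it stops), and only then pull the hand pump's sprung lever all the way towards the robot to its stop, hold it there for a second, and ease it slowly back to its rest under control, never letting it fly back. Leave the cap tight and the lever at rest, and do not push about the tins, the spare cap and the other drum standing around.

Things in the scene. Friction and masses are not known exactly. Their poses are not given: they have to be found in the camera images.
- cap (a joint): turn of the loose black screw cap on the stand's drum, rad: 0 = fully tight, at a hard stop; grows (to 3.3) as it is unscrewed, anticlockwise seen from above. Captive: it cannot come off. It starts 1.7 to 2.9 rad loose, so it takes several grasps. Friction (0.15 N m) keeps it where it is left
- cap_center (a point): centre of that cap, half-way up: fluted, black, round, 52 mm diameter, 28 mm high, axis vertical, a grey bar on top. Centre 186 mm above the table when tight, 1.9 mm higher per rad of unscrewing. The neck under it is narrower (47 mm); the drum's shoulder is 12 to 22 mm below its lower edge; nothing stands beside it. z up; x, y turn with the cap
- lever (a joint): angle of the pump lever, rad: 0 = at rest, leaning 0.25 rad back from upright (away from the robot's side), held by a spring; 1.1 = pulled fully over towards the robot, at its stop. It takes about 5 N at the grip to start and 11 N at full stroke; let go, it flies back. Ease it back over 2 s or more
- lever_grip (a point): centre of the black grip on the lever's upper end: a cylinder 32 mm in diameter and 32 mm long, flat ends facing along the point's y (the level pivot axis); pinched on these ends it can turn between the fingers. 241 mm above the table at rest, 198 mm at full stroke. A 14 mm round bar runs to the pivot. At rest z is up, x as at lever_pivot; it turns about -y as the joint grows
- lever_pivot (a point): middle of the lever's pivot, 105 mm above the table, 140 mm from the grip's centre; fixed. Axes of the stand: x away from the robot's side, y along the pivot axis towards the drum, z up. The lever swings in this x-z plane; pulled, its grip goes towards -x. The drum's axis is at x -50, y 215 mm from here
- can_a_mid (a point): closed steel tin, 66 mm in diameter, 100 mm high, loose on the stand's board in front; point at its centre, z up
- can_b_mid (a point): closed steel tin, 74 mm in diameter, 110 mm high, on the table to the right; point at its centre, z up
- can_c_mid (a point): closed steel tin with a paper band, 74 mm in diameter, 110 mm high, on the table to the right; point at its centre, z up
- spare_cap_mid (a point): loose spare black cap, 44 mm in diameter, 22 mm high, lying on the stand's board in front of the pump (not to be used); point at its centre, z up
- drum_b_mid (a point): another blue drum, closed, 130 mm in diameter, 182 mm high, loose on the table to the left (not to be used); point on its axis half-way up, z up

How it is judged (in metres and radians):
On the way, in this order (a step that is already met when the one before it is completed fails the run):
1. the cap is screwed fully tight (value of joint cap below 0.12 rad), for 0.2 s.
2. with the cap tight, the lever is pulled to the end of its stroke and held (value of joint lever above 1 rad and value of joint cap below 0.2 rad), for 0.5 s.
At the end, for the whole second after the job is handed in: the cap is tight (within 0.12 rad of its stop) and the lever is back at rest (within 0.08 rad) (value of joint cap below 0.12 rad and value of joint lever below 0.08 rad); the robot touches nothing.
It fails at once if the lever flies back: it returns faster than 1.5 rad/s while more than 0.15 rad from rest (velocity of joint lever below -1.5 rad/s and value of joint lever above 0.15 rad).
It fails at once if the lever is pulled (more than 0.3 rad) while the cap is still loose (more than 0.2 rad) (value of joint lever above 0.3 rad and value of joint cap above 0.2 rad).
It fails at once if a tin, the spare cap or the other drum is moved by more than 30 mm (distance of any of can_a_mid, can_b_mid, can_c_mid, spare_cap_mid, drum_b_mid from where it was at the start of the episode above 0.03 m).
It also fails if it takes over 70 s, if anything falls off the work surface, if the arm or the gripper's body presses on something with over 40 N, if the wrist force passes 120 N, or if a joint passes its speed limit or range.

### The arm

A 6-joint arm with a two-finger parallel gripper is mounted at the origin on the work surface. World frame = base frame: x ahead of the robot, y to its left, z up, the work surface at z = 0. Lengths are in m, angles in degrees, forces in N, time in s.
With the tool pointing down it reaches from about 0.3 to 0.75 m from the base axis. Payload 8.5 kg.
Tool frame: the origin (TCP) lies on the centre line of the jaws, within the pads' length; the fingertips stand 19 mm ahead of it and the grasp point (between the pads) is the TCP (env.tcp_to_tips is the z of the fingertips in the tool frame, in m); z points along the fingers, y is the line along which they close (so a half turn about z gives the same grasp; the last joint's range is limited). The gripper opens to 85 mm and grips with 20 to 120 N. Pads are 22 mm wide; open, the fingers measure 114 mm over their backs; the gripper's body (76 mm by 85 mm) begins 54 mm behind the grasp point. The pads swing forward as they close: fully open they stand 13 mm farther back than shut.
Start: joints at [62.378, 21.807, 74.336, -0, 83.858, -12.336], TCP at [0.145, 0.531, 0.25] pointing down, gripper open.
Joint ranges: [-178.18, 178.18], [-50.72, 133.34], [12.68, 142.11], [-81.47, 261.47], [9.98, 163.14], [-165.26, 165.26]. Speed limits (degrees/s): [136.94, 136.94, 180, 180, 180, 180].

### API

Orientations are given as a 3x3 rotation matrix whose columns are the frame's x, y, z axes.
In Python, from rig import env gives the robot as it stands.
- The arm moves only by the tool servo_tool, never from a script. Its argument "steps" is a list of rows, each an object of numbers: "tx", "ty", "tz": the shift along the world's x, y, z in cm; "yaw": the turn about the world's z in degrees; "claw": the finger opening in cm, from 0 to 8.54. In form: [{"tx": .., "ty": .., "tz": .., "yaw": .., "claw": ..}, ...]. A call has 1 to 20 rows; each row shifts and turns the commanded pose from where the row before left it; what a row does not reach is not made up. A row lasts 1/10 s, in which the tool goes at most 50 mm and 8.59 degrees, less where a joint would pass 70% of its speed; a pose out of reach is approached as far as the arm can. A call with a gripper value outside its range is refused whole. The fingers move at their own pace and stop on an object; "newtons" is the grip in N (left out, the last holds). Time passes only in rows, so rows that do not move let the fingers close. It gives the time, the measured TCP pose, the force, the opening and the grip force at its end, in the units of the state.
- env.observe(): the state, without advancing time (a new reading comes with each control period).
- env.get_image(name): name is "scene" or "top" or "wrist"; returns (picture, depth): 384x512x3 uint8, red, green, blue; 384x512 float32, m along the optical axis (not along the pixel's ray), 0 where there is no reading.
- env.camera_model(name): a dict with "fovy" (degrees; the focal length in pixels is half the picture's height over the tangent of half this angle, whatever the lens; pixels are square), "cx", "cy" (the principal point, pixels), "dist_coeffs" ([k1, k2, p1, p2, k3] as OpenCV has them; the pictures are not rectified), "T" (4x4, takes a point from camera to world coordinates). Camera axes: x right, y down, z forward; pixel columns grow to the right and rows downward; lengths in m; the calibration is good to about 2 mm. A picture is of the moment at which its call begins: read the wrist's pose just before it. camera_model takes no time and is no camera call; for the wrist camera it gives the pose at the moment of the call.
- env.close_job(): hands the job in; it is judged then, once.
The state is a dict: "time_s": time; "q": joint angles; "qvel": joint speeds; "joint_efforts": joint torques, N m; "position": TCP position; "tool_rot": TCP orientation; "ft_force": force on the tool from outside, world axes, zero at the start; "wrist_torque": the same for the moment, N m; "grip_width": finger opening in m; "gripper_force": force on a finger pad.
Only numpy, scipy, OpenCV 4.12 (cv2) and the standard library are available. Lean on these libraries where they do the work, as an engineer would, in place of code of your own. Each camera call takes 0.05 s, during which the arm holds its last target. There are 200 camera calls.

## Working session

There is one attempt and no reset: what is moved stays moved. The work goes in short steps, Python scripts to look and compute and a tool call to move; the robot and the scene stay as the last step left them, time stands still between calls to the robot, and variables do not carry over. Pictures are saved under pics/ and viewed, at most 10 in all, crops included, and the job is handed in when it is done.

Besides the shell and the picture viewer there is one more tool, called after ">>>" in YAML: its name, and indented under it one key for each argument. servo_tool: Moves the arm, as the interface text tells. Its arguments: {"type":"object","properties":{"steps":{"type":"array"},"newtons":{"type":"number"}},"required":["steps"]}

```bash
mkdir -p pics
cat > h.py <<'E'
import numpy as np, cv2
from rig import env
def K(m):
    f=192/np.tan(np.radians(m["fovy"]/2)); return np.array([[f,0,m["cx"]],[0,f,m["cy"]],[0,0,1.]])
def pts(m,uv,d):
    uv=np.array(uv,float).reshape(-1,1,2); n=cv2.undistortPoints(uv,K(m),np.array(m["dist_coeffs"],float))[:,0]
    p=np.c_[n,np.ones(len(n))]*np.asarray(d).reshape(-1,1); T=np.array(m["T"]); return p@T[:3,:3].T+T[:3,3]
def onz(m,uv,z):
    T=np.array(m["T"]); a=pts(m,uv,np.ones(len(uv)))-T[:3,3]; return T[:3,3]+a*((z-T[2,3])/a[:,2])[:,None]
def cloud(n):
    m=env.camera_model(n); im,d=env.get_image(n); v,u=np.mgrid[:384,:512]
    P=pts(m,np.c_[u.ravel(),v.ravel()],d.ravel()).reshape(384,512,3); P[d==0]=np.nan
    return m,im,d,P
def save(n,im): cv2.imwrite("pics/"+n,im[:,:,::-1])
E
python3 - <<'E'
from h import *
ims=[]
for n in("scene","top"):
    m,im,d,P=cloud(n); np.savez(n,im=im,d=d,P=P); save(n+"0.png",im); print(n,np.array(m["T"])[:3].round(2).tolist(),m["fovy"])
E
```

```text
scene [[0.76, 0.44, -0.49, 1.2], [0.66, -0.49, 0.57, -0.72], [0.01, -0.75, -0.66, 1.03]] 43.71550196936005
top [[-0.0, -0.98, 0.21, 0.24], [-1.0, 0.0, 0.0, 0.01], [-0.0, -0.21, -0.98, 1.57]] 48.0689296266628
```

```bash
sleep 4; ls pics
```

```text
scene0.png
top0.png
```

View pics/scene0.png

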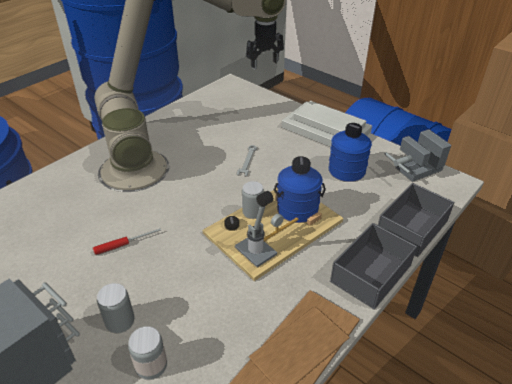

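View pics/top0.png

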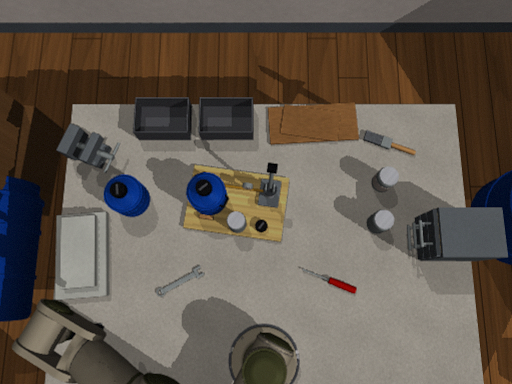

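The scene view has the stand's cap at (301,163), the lever grip at (265,199), the front tin at (252,195) and the spare cap at (232,223). In the top view the cap is at (204,187), the grip at (271,169), tin A at (236,220), the spare cap at (261,226) and drum B at (127,195).

Run:
```python
from h import *
def go(n,uv,r,zlo,zhi,dark=70):
    D=np.load(n+".npz"); im,P=D["im"],D["P"]; v,u=np.mgrid[:384,:512]
    k=(np.hypot(u-uv[0],v-uv[1])<r)&(im.max(2)<dark)&(P[...,2]>zlo)&(P[...,2]<zhi)
    q=P[k]; print(n,uv,k.sum(),"med",np.median(q,0).round(4),"min",q.min(0).round(3),"max",q.max(0).round(3), "px",u[k].mean().round(1),v[k].mean().round(1))
    return k
for n,c,g in(("scene",(301,163),(265,199)),("top",(204,187),(271,169))):
    go(n,c,16,.165,.22); go(n,g,14,.215,.27)
m=env.camera_model("top")
D=np.load("top.npz");im,P=D["im"],D["P"]
# stand board: plywood yellow mask
hsv=cv2.cvtColor(im,cv2.COLOR_RGB2HSV); k=cv2.inRange(hsv,(12,70,120),(30,255,255)); k[:, :170]=0;k[:,300:]=0;k[:155]=0;k[250:]=0
c=max(cv2.findContours(k,0,2)[0],key=cv2.contourArea); z=np.nanmedian(P[k>0][:,2]); b=cv2.boxPoints(cv2.minAreaRect(c)); print("board z",z,onz(m,b,z).round(3).tolist())
for nm,uv,h in(("canA",(236,217),.12),("spare",(261,226),.04),("canB",(382,218),.11),("canC",(388,175),.11),("drumB",(121,190),.18)):
    print(nm,P[uv[1],uv[0]].round(3))
```

```text
scene (301, 163) 235 med [0.5777 0.1874 0.2021] min [0.546 0.169 0.178] max [0.596 0.22  0.209] px 300.8 165.4
scene (265, 199) 177 med [ 0.6277 -0.0339  0.2496] min [ 0.608 -0.047  0.229] max [ 0.639 -0.012  0.26 ] px 264.4 198.5
top (204, 187) 212 med [0.5625 0.1945 0.2045] min [0.539 0.171 0.169] max [0.591 0.22  0.216] px 203.5 187.1
top (271, 169) 92 med [ 0.6136 -0.0275  0.2535] min [ 0.602 -0.044  0.217] max [ 0.631 -0.012  0.262] px 271.8 167.7
board z 0.018408221444228934 [[0.456, 0.292, 0.018], [0.698, 0.267, 0.018], [0.644, -0.099, 0.018], [0.404, -0.063, 0.018]]
canA [0.478 0.093 0.12 ]
spare [0.458 0.008 0.04 ]
canB [ 0.475 -0.408  0.11 ]
canC [ 0.628 -0.439  0.107]
drumB [0.56  0.473 0.177]
```

>>> servo_tool:
  steps:
    - {"tx":2,"ty":-1.6,"tz":1,"yaw":5,"claw":8.5}
    - {"tx":3,"ty":-2.4,"tz":1,"yaw":7}
    - {"tx":3,"ty":-2.4,"tz":1,"yaw":7}
    - {"tx":3,"ty":-2.4,"tz":1,"yaw":7}
    - {"tx":3,"ty":-2.4,"tz":1,"yaw":7}
    - {"tx":3,"ty":-2.4,"tz":1,"yaw":7}
  newtons: 40

```text
invalid input at $.steps[1]: expected keys tx, ty, tz, yaw, claw
```

```bash
python3 -c "
from h import *
o=env.observe();print(o)"
```

```text
{'time_s': 0.1, 'q': array([ 6.23775996e+01,  2.18365400e+01,  7.43801183e+01,  2.97615146e-04,
        8.38578888e+01, -1.23372908e+01]), 'qvel': array([-0.0118531 , -0.07540415, -0.06799046,  0.0102753 ,  0.08800628,
        0.08746861]), 'joint_efforts': array([ 2.98331601e-03, -4.49222445e+01, -2.31651163e+01, -1.67858102e-04,
        3.75859207e-03, -4.56376893e-05]), 'position': array([0.14489175, 0.53031934, 0.24978075]), 'tool_rot': array([[-9.64625730e-01,  2.63622519e-01, -6.07817737e-04],
       [ 2.63623068e-01,  9.64625085e-01, -1.15040275e-03],
       [ 2.83044165e-04, -1.26994287e-03, -9.99999154e-01]]), 'ft_force': array([-0.24315732,  0.09546926,  0.59194687]), 'wrist_torque': array([-0.02590217, -0.05864672, -0.01854095]), 'gripper_force': 0.0, 'grip_width': 0.08539240030019599}
```

>>> servo_tool:
  steps:
    - {"tx":2,"ty":-1.6,"tz":1,"yaw":5,"claw":8.5}
    - {"tx":3,"ty":-2.4,"tz":1,"yaw":7,"claw":8.5}
    - {"tx":3,"ty":-2.4,"tz":1,"yaw":7,"claw":8.5}
    - {"tx":3,"ty":-2.4,"tz":1,"yaw":7,"claw":8.5}
    - {"tx":3,"ty":-2.4,"tz":1,"yaw":7,"claw":8.5}
    - {"tx":3,"ty":-2.4,"tz":1,"yaw":7,"claw":8.5}
  newtons: 40

```text
time_s: 0.7
position: [0.3159, 0.3933, 0.3105]
tool_rot: [[-0.906, -0.423, -0.001], [-0.423, 0.906, -0.0], [0.001, -0.0, -1.0]]
ft_force: [-0.7, 0.9, -0.2]
grip_width: 0.085
gripper_force: 0.0
```

```bash
python3 -c "
from h import *
o=env.observe();print(o['q'].round(1),o['position'],o['tool_rot'].round(3))"
```

```text
[ 37.8  15.   74.5   0.   90.5 -77.2] [0.31588703 0.39332536 0.31050697] [[-0.906 -0.423 -0.001]
 [-0.423  0.906 -0.   ]
 [ 0.001 -0.    -1.   ]]
```

>>> servo_tool:
  steps:
    - {"tx":2.8,"ty":-2.2,"tz":0.1,"yaw":6,"claw":8.5}
    - {"tx":2.8,"ty":-2.2,"tz":0.1,"yaw":6,"claw":8.5}
    - {"tx":2.8,"ty":-2.2,"tz":0.1,"yaw":6,"claw":8.5}
    - {"tx":2.8,"ty":-2.2,"tz":0.1,"yaw":6,"claw":8.5}
    - {"tx":2.8,"ty":-2.2,"tz":0.1,"yaw":6,"claw":8.5}
    - {"tx":2.8,"ty":-2.2,"tz":0.1,"yaw":6,"claw":8.5}
    - {"tx":2.8,"ty":-2.2,"tz":0.1,"yaw":6,"claw":8.5}
    - {"tx":2.8,"ty":-2.2,"tz":0.1,"yaw":6,"claw":8.5}
    - {"tx":2.5,"ty":-2.2,"tz":0,"yaw":6,"claw":8.5}
    - {"tx":0,"ty":0,"tz":0,"yaw":0,"claw":8.5}
    - {"tx":0,"ty":0,"tz":0,"yaw":0,"claw":8.5}
    - {"tx":0,"ty":0,"tz":0,"yaw":0,"claw":8.5}

```text
time_s: 1.9
position: [0.5633, 0.1972, 0.3183]
tool_rot: [[-0.196, -0.981, -0.0], [-0.981, 0.196, 0.0], [-0.0, 0.0, -1.0]]
ft_force: [0.0, 0.8, -0.0]
grip_width: 0.0851
gripper_force: 0.0
```

Run:
```python
from h import *
o=env.observe();print(o['q'].round(1),o['position'])
m,im,d,P=cloud("wrist"); save("w1.png",im); np.savez("w1",im=im,P=P)
k=(im.max(2)<80)&(P[...,2]>.165)&(P[...,2]<.225)&(np.hypot(P[...,0]-.567,P[...,1]-.195)<.045)
v,u=np.mgrid[:384,:512]; q=P[k]; print(k.sum(),np.percentile(q,[2,50,98],axis=0).round(4))
t=q[(q[:,2]>np.percentile(q[:,2],40)-.0)]
kk=k.astype(np.uint8); c=max(cv2.findContours(kk,0,2)[0],key=cv2.contourArea); (x,y),r=cv2.minEnclosingCircle(c); print(x,y,r, onz(m,[(x,y),(x+r,y)],.203))
hz=np.histogram(q[:,2],bins=np.arange(.165,.226,.003)); print(hz)
```

```text
[   7.9   24.7   58.5    0.    96.8 -160.8] [0.5633036  0.19717923 0.31831862]
3593 [[0.5416 0.1741 0.1841]
 [0.5645 0.195  0.2046]
 [0.5885 0.2216 0.2061]]
249.88136291503906 186.0296630859375 37.108245849609375 [[0.56477531 0.19600406 0.203     ]
 [0.53799547 0.20133171 0.203     ]]
(array([   3,    3,    0,    0,   12,   40,   43,   46,   53,   45,   58,
         73,  480, 2724,   13,    0,    0,    0,    0,    0]), array([0.165, 0.168, 0.171, 0.174, 0.177, 0.18 , 0.183, 0.186, 0.189,
       0.192, 0.195, 0.198, 0.201, 0.204, 0.207, 0.21 , 0.213, 0.216,
       0.219, 0.222, 0.225]))
```

View pics/w1.png

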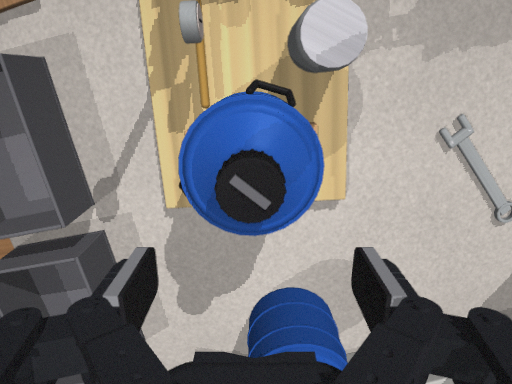

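The cap is at (250,186), with its centre at about (0.565, 0.196) and its top at z 0.2046. That makes it about 2.4 rad loose.

>>> servo_tool:
  steps:
    - {"tx":0.2,"ty":-0.1,"tz":-2,"yaw":0,"claw":8.5}
    - {"tx":0,"ty":0,"tz":-3,"yaw":0,"claw":8.5}
    - {"tx":0,"ty":0,"tz":-3,"yaw":0,"claw":8.5}
    - {"tx":0,"ty":0,"tz":-2.5,"yaw":0,"claw":8.5}
    - {"tx":0,"ty":0,"tz":-1.3,"yaw":0,"claw":8.5}
    - {"tx":0,"ty":0,"tz":-0.5,"yaw":0,"claw":8.5}
    - {"tx":0,"ty":0,"tz":0,"yaw":0,"claw":8}
    - {"tx":0,"ty":0,"tz":0,"yaw":0,"claw":5.5}
    - {"tx":0,"ty":0,"tz":0,"yaw":0,"claw":4}
    - {"tx":0,"ty":0,"tz":0,"yaw":0,"claw":4}
    - {"tx":0,"ty":0,"tz":0,"yaw":0,"claw":4}
    - {"tx":0,"ty":0,"tz":0,"yaw":0,"claw":4}
    - {"tx":0,"ty":0,"tz":0,"yaw":0,"claw":4}
  newtons: 40

```text
time_s: 3.25
position: [0.5663, 0.1957, 0.1965]
tool_rot: [[-0.196, -0.981, 0.002], [-0.981, 0.196, 0.001], [-0.001, -0.002, -1.0]]
ft_force: [-0.9, 2.0, 6.2]
grip_width: 0.0512
gripper_force: 41.9
```

>>> servo_tool:
  steps:
    - {"tx":0,"ty":0,"tz":-0.023,"yaw":-4,"claw":4}
    - {"tx":0,"ty":0,"tz":-0.023,"yaw":-7,"claw":4}
    - {"tx":0,"ty":0,"tz":-0.023,"yaw":-7,"claw":4}
    - {"tx":0,"ty":0,"tz":-0.023,"yaw":-7,"claw":4}
    - {"tx":0,"ty":0,"tz":-0.023,"yaw":-7,"claw":4}
    - {"tx":0,"ty":0,"tz":-0.023,"yaw":-7,"claw":4}
    - {"tx":0,"ty":0,"tz":-0.023,"yaw":-7,"claw":4}
    - {"tx":0,"ty":0,"tz":-0.023,"yaw":-7,"claw":4}
    - {"tx":0,"ty":0,"tz":-0.023,"yaw":-7,"claw":4}
    - {"tx":0,"ty":0,"tz":-0.023,"yaw":-7,"claw":4}
    - {"tx":0,"ty":0,"tz":-0.023,"yaw":-7,"claw":4}
    - {"tx":0,"ty":0,"tz":-0.023,"yaw":-7,"claw":4}
    - {"tx":0,"ty":0,"tz":-0.023,"yaw":-7,"claw":4}
    - {"tx":0,"ty":0,"tz":-0.023,"yaw":-7,"claw":4}

```text
time_s: 4.65
position: [0.5644, 0.1988, 0.1932]
tool_rot: [[-0.959, 0.283, -0.002], [0.283, 0.959, 0.006], [0.003, 0.005, -1.0]]
ft_force: [-7.1, 15.9, 9.0]
grip_width: 0.0508
gripper_force: 42.5
```

```bash
python3 -c "
from h import *
o=env.observe();print(o['q'].round(1),o['position'],o['wrist_torque'],o['ft_force'])"
```

```text
[  7.9  29.2  71.7   0.4  79.1 -65.7] [0.56441346 0.19877608 0.19320807] [2.630601   1.34512507 0.14930373] [-7.11990383 15.87628584  8.98670529]
```

>>> servo_tool:
  steps:
    - {"tx":-0.1,"ty":0.2,"tz":0,"yaw":0,"claw":4}
    - {"tx":-0.1,"ty":0.2,"tz":0,"yaw":-4,"claw":4}
    - {"tx":0,"ty":0,"tz":-0.015,"yaw":-7,"claw":4}
    - {"tx":0,"ty":0,"tz":-0.02,"yaw":-7,"claw":4}
    - {"tx":0,"ty":0,"tz":-0.02,"yaw":-7,"claw":4}
    - {"tx":0,"ty":0,"tz":-0.02,"yaw":-7,"claw":4}

```text
time_s: 5.25
position: [0.5649, 0.2004, 0.1924]
tool_rot: [[-0.662, 0.749, 0.004], [0.749, 0.662, 0.002], [-0.001, 0.004, -1.0]]
ft_force: [3.6, 5.1, 3.2]
grip_width: 0.0512
gripper_force: 41.9
```

```bash
python3 -c "
from h import *
o=env.observe();print(o['q'].round(1),o['position'],o['wrist_torque'],o['ft_force'])"
```

```text
[  8.2  29.2  71.8   0.1  78.8 -33.3] [0.56487783 0.20038055 0.19235057] [ 0.80164851 -0.58165748  0.18238877] [3.60676031 5.09214695 3.22433984]
```

>>> servo_tool:
  steps:
    - {"tx":0,"ty":0.05,"tz":0,"yaw":-4,"claw":4}
    - {"tx":0,"ty":0,"tz":-0.01,"yaw":-4,"claw":4}
    - {"tx":0,"ty":0,"tz":-0.01,"yaw":-4,"claw":4}
    - {"tx":0,"ty":0,"tz":-0.01,"yaw":-4,"claw":4}
    - {"tx":0,"ty":0,"tz":-0.01,"yaw":-4,"claw":4}

```text
time_s: 5.75
position: [0.565, 0.2026, 0.1919]
tool_rot: [[-0.371, 0.929, 0.004], [0.929, 0.37, 0.005], [0.003, 0.006, -1.0]]
ft_force: [7.6, 8.2, 1.6]
grip_width: 0.0509
gripper_force: 42.0
```

```bash
python3 -c "
from h import *
o=env.observe();print(o['q'].round(1),o['position'],o['wrist_torque'],o['ft_force'])"
```

```text
[  8.3  29.3  71.8   0.3  78.7 -13.5] [0.56497836 0.20255118 0.19192839] [ 1.17853833 -1.29828197  1.12901397] [7.63714979 8.15407023 1.61612602]
```

>>> servo_tool:
  steps:
    - {"tx":0,"ty":0,"tz":0,"yaw":-4,"claw":4}
    - {"tx":0,"ty":0,"tz":0,"yaw":-4,"claw":4}
    - {"tx":0,"ty":0,"tz":0,"yaw":-2,"claw":4}
    - {"tx":0,"ty":0,"tz":0,"yaw":0,"claw":4}

```text
time_s: 6.15
position: [0.566, 0.2013, 0.192]
tool_rot: [[-0.205, 0.979, 0.007], [0.979, 0.205, 0.002], [0.001, 0.007, -1.0]]
ft_force: [8.9, 6.4, 0.3]
grip_width: 0.0506
gripper_force: 41.9
```

```bash
python3 -c "
from h import *
o=env.observe();print(o['q'].round(1),o['position'],o['wrist_torque'],o['ft_force'])"
```

```text
[ 8.3 29.3 71.7  0.1 78.6 -3.6] [0.56599686 0.20127937 0.19199397] [ 1.01647681 -1.43971466  1.18163294] [8.87085113 6.3818308  0.29492864]
```

>>> servo_tool:
  steps:
    - {"tx":0,"ty":0,"tz":0,"yaw":0,"claw":5.5}
    - {"tx":0,"ty":0,"tz":0,"yaw":0,"claw":7}
    - {"tx":0,"ty":0,"tz":0,"yaw":0,"claw":8.5}
    - {"tx":0,"ty":0,"tz":0,"yaw":0,"claw":8.5}
    - {"tx":0,"ty":0,"tz":0,"yaw":0,"claw":8.5}
    - {"tx":0,"ty":0,"tz":2,"yaw":0,"claw":8.5}
    - {"tx":0,"ty":0,"tz":4,"yaw":0,"claw":8.5}
    - {"tx":0,"ty":0,"tz":4,"yaw":0,"claw":8.5}
    - {"tx":0,"ty":0,"tz":3,"yaw":0,"claw":8.5}
    - {"tx":0,"ty":0,"tz":0,"yaw":0,"claw":8.5}
    - {"tx":0,"ty":0,"tz":0,"yaw":0,"claw":8.5}

```text
time_s: 7.25
position: [0.5639, 0.2, 0.3208]
tool_rot: [[-0.203, 0.979, 0.0], [0.979, 0.203, 0.0], [0.0, 0.0, -1.0]]
ft_force: [-0.5, 0.1, 0.2]
grip_width: 0.0851
gripper_force: 0.0
```

Run:
```python
from h import *
o=env.observe();print(o['q'].round(1),o['position'])
m,im,d,P=cloud("wrist"); save("w2.png",im)
def bar(im,P):
    h=cv2.cvtColor(im,cv2.COLOR_RGB2HSV)
    k=(h[...,1]<60)&(im.max(2)>70)&(P[...,2]>.195)&(P[...,2]<.225)&(np.hypot(P[...,0]-.566,P[...,1]-.198)<.022)
    q=P[k]; c=q.mean(0); w,v=np.linalg.eigh(np.cov(q[:,:2].T)); print("bar",k.sum(),c.round(4),np.degrees(np.arctan2(v[1,1],v[0,1])).round(1))
    k=(im.max(2)<70)&(np.hypot(P[...,0]-.566,P[...,1]-.198)<.023); print("top z",np.nanmedian(P[k][:,2]))
bar(im,P); D=np.load("w1.npz"); bar(D["im"],D["P"])
```

```text
[ 8.2 24.8 58.   0.  97.2 -3.5] [0.56386791 0.19995701 0.32078915]
bar 449 [0.5656 0.1995 0.2026] 171.7
top z 0.3777122184683205
bar 467 [0.5654 0.1991 0.2072] 129.7
top z 0.37525913279369183
```

View pics/w2.png

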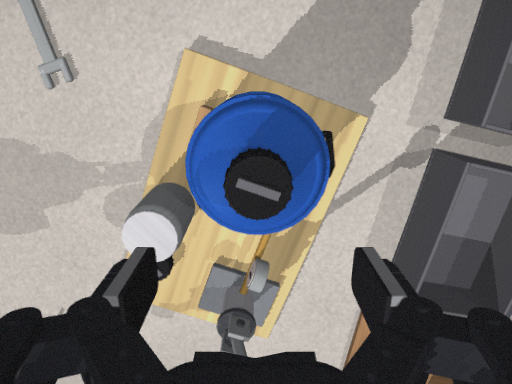

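The bar, at (258,188), has dropped 4.6 mm and turned 138° clockwise, and the torque levelled off at the stop, so the cap is tight. Next is the lever.

>>> servo_tool:
  steps:
    - {"tx":0.6,"ty":-2.5,"tz":0.2,"yaw":7,"claw":8.5}
    - {"tx":0.6,"ty":-2.5,"tz":0.2,"yaw":7,"claw":8.5}
    - {"tx":0.6,"ty":-2.5,"tz":0.2,"yaw":7,"claw":8.5}
    - {"tx":0.6,"ty":-2.5,"tz":0.2,"yaw":7,"claw":8.5}
    - {"tx":0.6,"ty":-2.5,"tz":0.2,"yaw":7,"claw":8.5}
    - {"tx":0.6,"ty":-2.5,"tz":0,"yaw":7,"claw":8.5}
    - {"tx":0.6,"ty":-2.5,"tz":0,"yaw":7,"claw":8.5}
    - {"tx":0.6,"ty":-2.5,"tz":0,"yaw":7,"claw":8.5}
    - {"tx":0.6,"ty":-2.6,"tz":0,"yaw":7,"claw":8.5}
    - {"tx":0,"ty":0,"tz":0,"yaw":7,"claw":8.5}
    - {"tx":0,"ty":0,"tz":0,"yaw":0,"claw":8.5}
    - {"tx":0,"ty":0,"tz":0,"yaw":0,"claw":8.5}

```text
time_s: 8.5
position: [0.6178, -0.0257, 0.3299]
tool_rot: [[-0.989, 0.147, -0.002], [0.147, 0.989, 0.001], [0.002, 0.0, -1.0]]
ft_force: [0.8, -0.2, -0.0]
grip_width: 0.0853
gripper_force: 0.0
```

Run:
```python
from h import *
o=env.observe();print(o['q'].round(1),o['position'],o['tool_rot'].round(3).tolist())
m,im,d,P=cloud("wrist"); save("w3.png",im)
k=(im.max(2)<80)&(P[...,2]>.215)&(P[...,2]<.265)&(np.hypot(P[...,0]-.618,P[...,1]+.026)<.035)
q=P[k]; a=np.radians(-8.3); R=np.array([[np.cos(a),np.sin(a)],[-np.sin(a),np.cos(a)]])
s=(q[:,:2]-[.618,-.026])@R.T
print(k.sum(),np.percentile(q,[2,50,98],axis=0).round(4),"stand frame rel",np.percentile(s,[2,50,98],axis=0).round(4))
```

```text
[-13.3  27.   52.9   0.  100.2 -94.9] [ 0.6177964  -0.02566063  0.32990382] [[-0.989, 0.147, -0.002], [0.147, 0.989, 0.001], [0.002, 0.0, -1.0]]
2302 [[ 0.6025 -0.0398  0.2392]
 [ 0.6133 -0.0249  0.2544]
 [ 0.6298 -0.0097  0.2572]] stand frame rel [[-0.0147 -0.0142]
 [-0.005   0.0006]
 [ 0.0116  0.0155]]
```

View pics/w3.png

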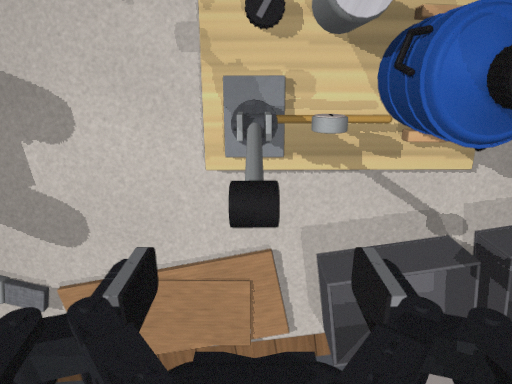

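The grip, at (254,203), is square to the jaws and centred to within 1 mm.

>>> servo_tool:
  steps:
    - {"tx":0,"ty":0,"tz":-2,"yaw":0,"claw":8.5}
    - {"tx":0,"ty":0,"tz":-2.5,"yaw":0,"claw":8.5}
    - {"tx":0,"ty":0,"tz":-2.4,"yaw":0,"claw":8.5}
    - {"tx":0,"ty":0,"tz":-1.4,"yaw":0,"claw":8.5}
    - {"tx":0,"ty":0,"tz":-0.6,"yaw":0,"claw":8.5}
    - {"tx":0,"ty":0,"tz":0,"yaw":0,"claw":7}
    - {"tx":0,"ty":0,"tz":0,"yaw":0,"claw":5}
    - {"tx":0,"ty":0,"tz":0,"yaw":0,"claw":3.8}
    - {"tx":0,"ty":0,"tz":0,"yaw":0,"claw":2}
    - {"tx":0,"ty":0,"tz":0,"yaw":0,"claw":2}
    - {"tx":0,"ty":0,"tz":0,"yaw":0,"claw":2}
    - {"tx":0,"ty":0,"tz":0,"yaw":0,"claw":2}
    - {"tx":0,"ty":0,"tz":0,"yaw":0,"claw":2}
    - {"tx":0,"ty":0,"tz":0,"yaw":0,"claw":2}
  newtons: 60

```text
time_s: 9.95
position: [0.6182, -0.0262, 0.2429]
tool_rot: [[-0.99, 0.144, 0.002], [0.144, 0.99, -0.001], [-0.002, -0.0, -1.0]]
ft_force: [-0.5, -0.8, 5.5]
grip_width: 0.0312
gripper_force: 61.0
```

Run:
```python
import numpy as np
a=np.radians(-8.3); ex=np.array([np.cos(a),np.sin(a)])
f=lambda t:np.r_[-14*np.sin(t-.25)*ex,14*np.cos(t-.25)]
for dt in(.055,):
    p=f(0)
    for i in range(1,22):
        q=f(i*dt); print(round(i*dt,3),(q-p).round(2)); p=q
```

```text
0.055 [-0.74  0.11  0.17]
0.11 [-0.75  0.11  0.13]
0.165 [-0.76  0.11  0.09]
0.22 [-0.76  0.11  0.04]
0.275 [-0.76  0.11  0.  ]
0.33 [-0.76  0.11 -0.04]
0.385 [-0.76  0.11 -0.08]
0.44 [-0.75  0.11 -0.12]
0.495 [-0.74  0.11 -0.17]
0.55 [-0.73  0.11 -0.21]
0.605 [-0.72  0.11 -0.25]
0.66 [-0.71  0.1  -0.29]
0.715 [-0.69  0.1  -0.33]
0.77 [-0.67  0.1  -0.36]
0.825 [-0.65  0.09 -0.4 ]
0.88 [-0.63  0.09 -0.44]
0.935 [-0.6   0.09 -0.47]
0.99 [-0.58  0.08 -0.5 ]
1.045 [-0.55  0.08 -0.53]
1.1 [-0.52  0.08 -0.56]
1.155 [-0.49  0.07 -0.59]
```

>>> servo_tool:
  steps:
    - {"tx":-0.74,"ty":0.11,"tz":0.17,"yaw":0,"claw":2}
    - {"tx":-0.75,"ty":0.11,"tz":0.13,"yaw":0,"claw":2}
    - {"tx":-0.76,"ty":0.11,"tz":0.09,"yaw":0,"claw":2}
    - {"tx":-0.76,"ty":0.11,"tz":0.04,"yaw":0,"claw":2}
    - {"tx":-0.76,"ty":0.11,"tz":0,"yaw":0,"claw":2}
    - {"tx":-0.76,"ty":0.11,"tz":-0.04,"yaw":0,"claw":2}
    - {"tx":-0.76,"ty":0.11,"tz":-0.08,"yaw":0,"claw":2}
    - {"tx":-0.75,"ty":0.11,"tz":-0.12,"yaw":0,"claw":2}
    - {"tx":-0.74,"ty":0.11,"tz":-0.17,"yaw":0,"claw":2}
    - {"tx":-0.73,"ty":0.11,"tz":-0.21,"yaw":0,"claw":2}

```text
time_s: 10.95
position: [0.5454, -0.0156, 0.2414]
tool_rot: [[-0.989, 0.144, 0.009], [0.144, 0.99, -0.002], [-0.009, -0.0, -1.0]]
ft_force: [10.2, -1.7, 1.6]
grip_width: 0.0312
gripper_force: 59.6
```

```bash
cat > lev.py <<'E'
from h import *
o=env.observe();p=o['position'];a=np.radians(-8.3);ex=np.array([np.cos(a),np.sin(a)])
s=(p[:2]-[.584,-.0204])@ex; n=(p[:2]-[.584,-.0204])@[-ex[1],ex[0]]; z=p[2]-.105
print("lever",(np.arctan2(-s,z)+.25).round(3),"r",np.hypot(s,z).round(4),"lat",n.round(4),o['ft_force'].round(1),o['wrist_torque'].round(2),o['gripper_force'],o['grip_width'])
E
python3 lev.py
```

```text
lever 0.528 r 0.1419 lat -0.0009 [10.2 -1.7  1.6] [-0.37 -2.04 -0.04] 59.62329089641571 0.03115439200373784
```

Tracking well, so I'll finish the stroke and hold.

>>> servo_tool:
  steps:
    - {"tx":-0.72,"ty":0.11,"tz":-0.25,"yaw":0,"claw":2}
    - {"tx":-0.71,"ty":0.1,"tz":-0.29,"yaw":0,"claw":2}
    - {"tx":-0.69,"ty":0.1,"tz":-0.33,"yaw":0,"claw":2}
    - {"tx":-0.67,"ty":0.1,"tz":-0.36,"yaw":0,"claw":2}
    - {"tx":-0.65,"ty":0.09,"tz":-0.4,"yaw":0,"claw":2}
    - {"tx":-0.63,"ty":0.09,"tz":-0.44,"yaw":0,"claw":2}
    - {"tx":-0.6,"ty":0.09,"tz":-0.47,"yaw":0,"claw":2}
    - {"tx":-0.58,"ty":0.08,"tz":-0.5,"yaw":0,"claw":2}
    - {"tx":-0.55,"ty":0.08,"tz":-0.53,"yaw":0,"claw":2}
    - {"tx":-0.52,"ty":0.08,"tz":-0.56,"yaw":0,"claw":2}
    - {"tx":0,"ty":0,"tz":0,"yaw":0,"claw":2}

```text
time_s: 12.05
position: [0.4814, -0.0064, 0.2009]
tool_rot: [[-0.989, 0.145, 0.008], [0.145, 0.99, -0.002], [-0.008, -0.001, -1.0]]
ft_force: [1.1, -2.8, 14.4]
grip_width: 0.0313
gripper_force: 66.3
```

```bash
python3 lev.py
```

```text
lever 1.073 r 0.1412 lat -0.001 [ 1.1 -2.8 14.4] [-0.19 -0.77  0.01] 66.25815868377686 0.031290102750008895
```

>>> servo_tool:
  steps:
    - {"tx":-0.25,"ty":0.04,"tz":-0.3,"yaw":0,"claw":2}
    - {"tx":-0.15,"ty":0.02,"tz":-0.2,"yaw":0,"claw":2}
    - {"tx":0,"ty":0,"tz":0,"yaw":0,"claw":2}
    - {"tx":0,"ty":0,"tz":0,"yaw":0,"claw":2}
    - {"tx":0,"ty":0,"tz":0,"yaw":0,"claw":2}
    - {"tx":0,"ty":0,"tz":0,"yaw":0,"claw":2}
    - {"tx":0,"ty":0,"tz":0,"yaw":0,"claw":2}
    - {"tx":0,"ty":0,"tz":0,"yaw":0,"claw":2}
    - {"tx":0,"ty":0,"tz":0,"yaw":0,"claw":2}
    - {"tx":0,"ty":0,"tz":0,"yaw":0,"claw":2}
    - {"tx":0,"ty":0,"tz":0,"yaw":0,"claw":2}
    - {"tx":0,"ty":0,"tz":0,"yaw":0,"claw":2}
    - {"tx":0,"ty":0,"tz":0,"yaw":0,"claw":2}

```text
time_s: 13.35
position: [0.4777, -0.0059, 0.1965]
tool_rot: [[-0.989, 0.144, 0.008], [0.144, 0.99, -0.002], [-0.008, -0.001, -1.0]]
ft_force: [0.2, -2.4, 19.0]
grip_width: 0.0313
gripper_force: 67.1
```

```bash
python3 lev.py
python3 - <<'E'
from h import *
m,im,d,P=cloud("scene"); save("s2.png",cv2.resize(im[120:290,190:370],None,fx=3,fy=3))
E
```

```text
lever 1.114 r 0.141 lat -0.001 [ 0.2 -2.4 19. ] [-0.19 -0.49  0.1 ] 67.12063550949097 0.0312557937406083
```

View pics/s2.png

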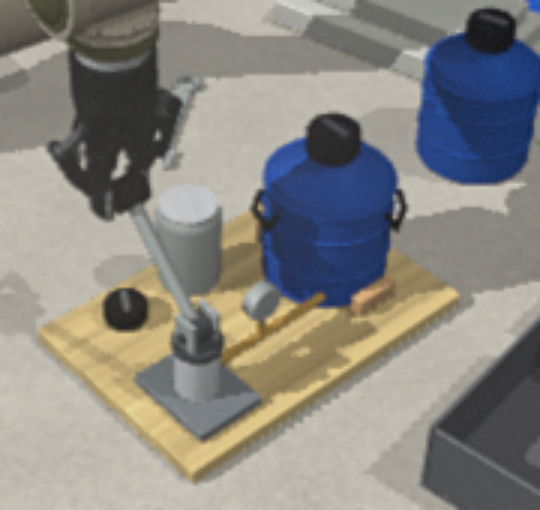

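In the crop the lever bar leans fully over, with the jaws on the grip at (120,195), and the tin and spare cap are standing where they were. Now easing it back at about 0.3 rad/s.

>>> servo_tool:
  steps:
    - {"tx":0.2,"ty":-0.03,"tz":0.25,"yaw":0,"claw":2}
    - {"tx":0.2,"ty":-0.03,"tz":0.25,"yaw":0,"claw":2}
    - {"tx":0.26,"ty":-0.04,"tz":0.28,"yaw":0,"claw":2}
    - {"tx":0.26,"ty":-0.04,"tz":0.28,"yaw":0,"claw":2}
    - {"tx":0.27,"ty":-0.04,"tz":0.27,"yaw":0,"claw":2}
    - {"tx":0.28,"ty":-0.04,"tz":0.26,"yaw":0,"claw":2}
    - {"tx":0.29,"ty":-0.04,"tz":0.25,"yaw":0,"claw":2}
    - {"tx":0.29,"ty":-0.04,"tz":0.25,"yaw":0,"claw":2}
    - {"tx":0.3,"ty":-0.045,"tz":0.24,"yaw":0,"claw":2}
    - {"tx":0.3,"ty":-0.045,"tz":0.23,"yaw":0,"claw":2}
    - {"tx":0.31,"ty":-0.045,"tz":0.22,"yaw":0,"claw":2}
    - {"tx":0.32,"ty":-0.045,"tz":0.22,"yaw":0,"claw":2}
    - {"tx":0.32,"ty":-0.045,"tz":0.2,"yaw":0,"claw":2}
    - {"tx":0.33,"ty":-0.045,"tz":0.2,"yaw":0,"claw":2}
    - {"tx":0.33,"ty":-0.05,"tz":0.18,"yaw":0,"claw":2}
    - {"tx":0.34,"ty":-0.05,"tz":0.18,"yaw":0,"claw":2}
    - {"tx":0.34,"ty":-0.05,"tz":0.17,"yaw":0,"claw":2}
    - {"tx":0.35,"ty":-0.05,"tz":0.16,"yaw":0,"claw":2}
    - {"tx":0.35,"ty":-0.05,"tz":0.15,"yaw":0,"claw":2}
    - {"tx":0.36,"ty":-0.05,"tz":0.14,"yaw":0,"claw":2}

```text
time_s: 15.4
position: [0.5358, -0.0142, 0.2374]
tool_rot: [[-0.99, 0.144, -0.001], [0.144, 0.99, -0.001], [0.001, -0.001, -1.0]]
ft_force: [2.0, -4.0, 2.9]
grip_width: 0.0309
gripper_force: 59.3
```

```bash
python3 lev.py
```

```text
lever 0.602 r 0.1411 lat -0.0009 [ 2.  -4.   2.9] [-0.53  0.18 -0.03] 59.32800114154816 0.03092937379464403
```

>>> servo_tool:
  steps:
    - {"tx":0.36,"ty":-0.055,"tz":0.12,"yaw":0,"claw":2}
    - {"tx":0.36,"ty":-0.055,"tz":0.12,"yaw":0,"claw":2}
    - {"tx":0.37,"ty":-0.055,"tz":0.1,"yaw":0,"claw":2}
    - {"tx":0.37,"ty":-0.055,"tz":0.09,"yaw":0,"claw":2}
    - {"tx":0.37,"ty":-0.055,"tz":0.08,"yaw":0,"claw":2}
    - {"tx":0.38,"ty":-0.055,"tz":0.07,"yaw":0,"claw":2}
    - {"tx":0.38,"ty":-0.055,"tz":0.05,"yaw":0,"claw":2}
    - {"tx":0.38,"ty":-0.055,"tz":0.04,"yaw":0,"claw":2}
    - {"tx":0.38,"ty":-0.055,"tz":0.03,"yaw":0,"claw":2}
    - {"tx":0.38,"ty":-0.055,"tz":0.02,"yaw":0,"claw":2}
    - {"tx":0.38,"ty":-0.055,"tz":0.01,"yaw":0,"claw":2}
    - {"tx":0.38,"ty":-0.055,"tz":0,"yaw":0,"claw":2}
    - {"tx":0.38,"ty":-0.055,"tz":-0.01,"yaw":0,"claw":2}
    - {"tx":0.38,"ty":-0.055,"tz":-0.02,"yaw":0,"claw":2}
    - {"tx":0.38,"ty":-0.055,"tz":-0.03,"yaw":0,"claw":2}
    - {"tx":0.38,"ty":-0.055,"tz":-0.04,"yaw":0,"claw":2}

```text
time_s: 17.0
position: [0.5964, -0.023, 0.245]
tool_rot: [[-0.99, 0.144, 0.002], [0.144, 0.99, -0.001], [-0.002, -0.001, -1.0]]
ft_force: [1.5, -4.4, 7.9]
grip_width: 0.0312
gripper_force: 58.5
```

```bash
python3 lev.py
```

```text
lever 0.16 r 0.1406 lat -0.0007 [ 1.5 -4.4  7.9] [-0.65  0.29  0.08] 58.53767395019531 0.031161858455238698
```

>>> servo_tool:
  steps:
    - {"tx":0.38,"ty":-0.055,"tz":-0.05,"yaw":0,"claw":2}
    - {"tx":0.38,"ty":-0.055,"tz":-0.06,"yaw":0,"claw":2}
    - {"tx":0.38,"ty":-0.055,"tz":-0.07,"yaw":0,"claw":2}
    - {"tx":0.37,"ty":-0.055,"tz":-0.08,"yaw":0,"claw":2}
    - {"tx":0.37,"ty":-0.055,"tz":-0.08,"yaw":0,"claw":2}
    - {"tx":0.3,"ty":-0.04,"tz":-0.08,"yaw":0,"claw":2}
    - {"tx":0,"ty":0,"tz":0,"yaw":0,"claw":2}
    - {"tx":0,"ty":0,"tz":0,"yaw":0,"claw":2}

```text
time_s: 17.8
position: [0.6097, -0.0248, 0.2429]
tool_rot: [[-0.989, 0.144, -0.018], [0.144, 0.99, 0.001], [0.018, -0.002, -1.0]]
ft_force: [-52.4, -0.2, 37.3]
grip_width: 0.0311
gripper_force: 62.4
```

```bash
python3 lev.py
```

```text
lever 0.063 r 0.1404 lat -0.0006 [-52.4  -0.2  37.3] [-0.04  8.22 -0.16] 62.41734981536865 0.03107775069091392
```

The lever meets something hard 8 mm short of the nominal rest pose, possibly because the grip has crept in the pads. I'll look before releasing.

>>> servo_tool:
  steps:
    - {"tx":-0.25,"ty":0.04,"tz":0,"yaw":0,"claw":2}
    - {"tx":-0.25,"ty":0.03,"tz":0,"yaw":0,"claw":2}
    - {"tx":0,"ty":0,"tz":0,"yaw":0,"claw":2}

```text
time_s: 18.1
position: [0.6087, -0.0247, 0.2431]
tool_rot: [[-0.99, 0.144, -0.006], [0.144, 0.99, -0.0], [0.006, -0.001, -1.0]]
ft_force: [-28.5, -2.5, 30.0]
grip_width: 0.0309
gripper_force: 61.1
```

```bash
python3 lev.py
python3 - <<'E'
from h import *
m,im,d,P=cloud("wrist"); save("w4.png",im)
# lever bar: points between pivot and grip
a=np.radians(-8.3);ex=np.array([np.cos(a),np.sin(a)]);ey=np.array([-ex[1],ex[0]])
for n,P,im in (("wrist",P,im),)+tuple((n,)+(lambda t:(t[3],t[1]))(cloud(n)) for n in("scene","top")):
    r=P[...,:2]-[.584,-.0204]; s=r@ex; l=r@ey; z=P[...,2]
    k=(abs(l)<.012)&(z>.14)&(z<.215)&(abs(s)<.06)
    if k.sum()>8:
        f=np.polyfit(z[k],s[k],1); print(n,k.sum(),"slope->lever",.25-np.arctan(f[0]),"s at .105",np.polyval(f,.105),"direct",np.median(.25-np.arctan2(s[k],z[k]-.105)))
D=np.load("scene.npz");P=D["P"];r=P[...,:2]-[.584,-.0204]; s=r@ex; l=r@ey; z=P[...,2]
k=(abs(l)<.012)&(z>.14)&(z<.215)&(abs(s)<.06); f=np.polyfit(z[k],s[k],1); print("start scene",k.sum(),.25-np.arctan(f[0]),np.median(.25-np.arctan2(s[k],z[k]-.105)))
E
```

```text
lever 0.07 r 0.1404 lat -0.0007 [-28.5  -2.5  30. ] [-0.26  4.61 -0.17] 61.1191463470459 0.030885686831150217
wrist 1733 slope->lever -0.006676227791248324 s at .105 -0.005113379690367435 direct 0.0556739400882659
scene 94 slope->lever -0.021103365093936566 s at .105 0.005074922631152268 direct -0.09159110271464077
start scene 95 -0.007690671640448288 -0.07853441552356705
```

View pics/w4.png

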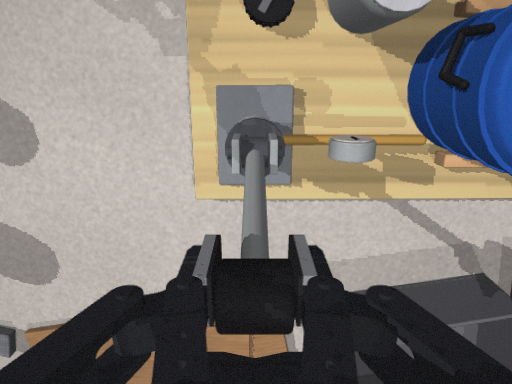

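The bar's slope in the scene view matches the start, with the lever at 0 to within 0.02. The grip (215–297, 258–333) has just slid 8 mm forward in the pads, so the lever is at rest. I'll relieve the load, release and retreat.

>>> servo_tool:
  steps:
    - {"tx":-0.25,"ty":0.03,"tz":0.1,"yaw":0,"claw":2}
    - {"tx":-0.15,"ty":0.02,"tz":0.1,"yaw":0,"claw":2}
    - {"tx":0,"ty":0,"tz":0,"yaw":0,"claw":2}
    - {"tx":0,"ty":0,"tz":0,"yaw":0,"claw":3.2}
    - {"tx":0,"ty":0,"tz":0,"yaw":0,"claw":4}
    - {"tx":0,"ty":0,"tz":0,"yaw":0,"claw":6}
    - {"tx":0,"ty":0,"tz":0,"yaw":0,"claw":8.5}
    - {"tx":0,"ty":0,"tz":0,"yaw":0,"claw":8.5}
    - {"tx":0,"ty":0,"tz":0,"yaw":0,"claw":8.5}
    - {"tx":0,"ty":0,"tz":0,"yaw":0,"claw":8.5}
    - {"tx":0,"ty":0,"tz":2,"yaw":0,"claw":8.5}
    - {"tx":0,"ty":0,"tz":4,"yaw":0,"claw":8.5}
    - {"tx":0,"ty":0,"tz":4,"yaw":0,"claw":8.5}
    - {"tx":0,"ty":0,"tz":2,"yaw":0,"claw":8.5}
    - {"tx":0,"ty":0,"tz":0,"yaw":0,"claw":8.5}
    - {"tx":0,"ty":0,"tz":0,"yaw":0,"claw":8.5}
    - {"tx":0,"ty":0,"tz":0,"yaw":0,"claw":8.5}

```text
time_s: 19.95
position: [0.6084, -0.0246, 0.36]
tool_rot: [[-0.99, 0.144, -0.003], [0.144, 0.99, 0.001], [0.003, 0.0, -1.0]]
ft_force: [-0.6, -0.1, -0.7]
grip_width: 0.0849
gripper_force: 0.0
```

Run:
```python
from h import *
o=env.observe(); print(o['position'],o['ft_force'].round(1))
m,im,d,P=cloud("wrist")
k=(im.max(2)<80)&(P[...,2]>.215)&(P[...,2]<.265)&(np.hypot(P[...,0]-.618,P[...,1]+.026)<.035)
print(k.sum(),np.percentile(P[k],[2,50,98],axis=0).round(4))
m,im,d,P=cloud("top"); D=np.load("top.npz")
h=cv2.cvtColor(im,cv2.COLOR_RGB2HSV)
for n,uv in(("canA",(236,217)),("spare",(261,226)),("canB",(382,218)),("canC",(388,175)),("drumB",(121,190)),("bar",(204,187))):
    s=np.s_[uv[1]-14:uv[1]+14,uv[0]-14:uv[0]+14]; print(n,np.abs(im[s].astype(int)-D["im"][s]).mean().round(1))
```

```text
[ 0.6083706  -0.02461242  0.36003584] [-0.6 -0.1 -0.7]
1767 [[ 0.6026 -0.0398  0.2392]
 [ 0.6136 -0.0247  0.2544]
 [ 0.6304 -0.0097  0.2574]]
canA 36.9
spare 36.2
canB 8.8
canC 9.8
drumB 8.4
bar 7.4
```

```bash
python3 -c "
from rig import env
print(env.close_job())"
```

```text
the job is handed in; nothing more can be done
None
```

The job is handed in: the cap is screwed tight to its stop, the lever was pulled to its stop, held for over a second and eased back to rest, and the arm is clear of everything; I saw no sign that the tins, spare cap or other drum moved, though the arm hid the front tin and spare cap in the last picture.

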